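# Pack the glazing caddy in order of size

### The arm

A 6-joint arm with a two-finger parallel gripper is mounted at the origin on the work surface; the furniture and walls round the work are solid. World frame = base frame: x ahead of the robot, y to its left, z up, the work surface at z = 0. Lengths are in m, angles in rad, forces in N, time in s.
With the tool pointing down it reaches from about 0.3 to 0.875 m from the base axis. Payload 4.2 kg.
Tool frame: the origin (TCP) lies between the finger pads, 19 mm behind the fingertips; this is the grasp point; z points along the fingers, y is the line along which they close (so a half turn about z gives the same grasp; the last joint's range is limited). The gripper opens to 85 mm and grips with 20 to 120 N. Pads are 22 mm wide; open, the fingers measure 114 mm over their backs; the gripper's body (76 mm by 85 mm) begins 54 mm behind the grasp point. The pads swing forward as they close: fully open they stand 13 mm farther back than shut.
Start: joints at [1.133, 0.32, 1.565, -0, 1.257, -0.02], TCP at [0.233, 0.526, 0.25] pointing down, gripper open.
Joint ranges: [-3.11, 3.11], [-0.84, 2.01], [0.21, 2.61], [-1.34, 4.49], [0.05, 2.63], [-2.56, 2.56]. Speed limits (rad/s): [2.57, 2.57, 3.14, 3.14, 3.14, 3.14].

### API

Orientations are given as a unit quaternion [x, y, z, w].
In Python, from plant import manip gives the robot as it stands.
- The arm moves only by the tool jog_arm, never from a script. Its argument "targets" is a list of rows, each a list of 3 entries, a list of its own where there are three numbers: the closure, from -1 (fully open) to 1 (shut), then the shift along the tool's x, y, z in mm, then the turn about the tool's z in degrees. A call has 1 to 12 rows; each row shifts and turns the commanded pose from where the row before left it, along the tool's axes as they then stand; what a row does not reach is not made up. A row lasts 1/12 s, in which the tool goes at most 41.7 mm and 7.16 degrees, less where a joint would pass 70% of its speed; a pose out of reach is approached as far as the arm can. A call with a gripper value outside its range is refused whole. The fingers move at their own pace and stop on an object; the grip force is fixed at half the most. Time passes only in rows, so rows that do not move let the fingers close. It gives the time, the measured TCP pose, the force, the opening and the grip force at its end, in the units of the state.
- manip.state(): the state, without advancing time (a new reading comes with each control period).
- manip.snapshot(name): name is "side" or "top"; returns a dict with "pixels" (384x512x3 uint8, red, green, blue), "depth" (384x512 float32, m along the optical axis (not along the pixel's ray), 0 where there is no reading), "camera_matrix" (3x3 intrinsics, pixels), "xyz" and "attitude" of the camera in the world. Camera axes: x right, y down, z forward; pixel columns grow to the right and rows downward; lengths in m; the calibration is good to about 2 mm. A picture is of the moment at which its call begins.
- manip.sign_off(): hands the job in; it is judged then, once.
The state is a dict: "time_s": time; "q": joint angles; "joint_vel": joint speeds; "tau": joint torques, N m; "position": TCP position; "tcp_rot": TCP orientation; "contact_force": force on the tool from outside, world axes, zero at the start; "torque": the same for the moment, N m; "opening": finger opening in m; "grip_force": force on a finger pad.
Only numpy, scipy, OpenCV 4.12 (cv2) and the standard library are available. Lean on these libraries where they do the work, as an engineer would, in place of code of your own. Each camera call takes 0.05 s, during which the arm holds its last target. There are 200 camera calls.

### The job

Pack the long wooden caddy: stand the three screw-lid jars upright in its bays, one to a bay, the tallest next to the high end board with the hand slot, then the middle one, then the shortest, and stand the L-shaped test tile on its foot in the last bay, at the low end. Once the tile stands in its bay and you have let go of it, press down on its top edge with the fingertips to check that it does not rock. Leave the two narrow-necked bottles and the pale eight-sided pot standing where they are.

Things in the scene. Friction and masses are not known exactly. Their poses are not given: they have to be found in the camera images.
- caddy: Fixed wooden tray, four square open-topped bays in one row along its y axis, 366 x 96 mm over all. Origin: centre of its underside, on the table. Bay centres at x = 0, y = -135, -45, +45 and +135 mm; each bay is 84 mm square inside; its floor is 6 mm above the table; all its walls are 6 mm thick and end 24 mm above the table.
- end_board: Fixed wooden board with a hand slot, 96 mm wide (its x), 14 mm thick (its y) and 116 mm high, standing against one end of the caddy, at y = +192 or -192 mm in the caddy's frame, so it changes ends from start to start; at the other end is a 24 mm high strip. Origin: centre of its underside. The bay beside it is for the tallest jar; bay centres lie 57, 147, 237 and 327 mm from it along the row.
- tile: L-shaped pale unglazed clay test tile, 90 mm high, 0.15 kg, standing on its foot; x axis within 0.45 rad of world x. Foot 56 (x) x 50 (y) x 10 mm; origin: centre of the foot's underside, z up. Upright plate 10 mm thick (x from -17 to -7 mm), 50 mm wide (y), up to z = 90 mm; a gusset at +x ends at z = 26 mm. Grip the plate across its thickness, above z = 35 mm.
- jar_tall: Tallest of the three jars with a broad white screw lid, 165 mm high over all, upright. Origin: centre of its underside, z up. Round body 66 mm in diameter; lid 60 mm in diameter, from z = 136 mm to the top. It can be gripped round the lid or the upper body; gripped deep, the lid comes up between the fingers. About 0.5 kg.
- jar_mid: Middle one of the three jars with a broad white screw lid, 125 mm high over all, upright. Origin: centre of its underside, z up. Round body 64 mm in diameter; lid 58 mm in diameter, from z = 99 mm to the top. It can be gripped round the lid or the upper body; gripped deep, the lid comes up between the fingers. About 0.4 kg.
- jar_short: Shortest of the three jars with a broad white screw lid, 82 mm high over all, upright. Origin: centre of its underside, z up. Round body 52 mm in diameter; lid 50 mm in diameter, from z = 64 mm to the top. It can be gripped round the lid or the upper body; gripped deep, the lid comes up between the fingers. About 0.22 kg.
- bottle_a: Slender bottle with a narrow neck and small cap, 58 mm in diameter, 165 mm high, upright; not for the caddy. Origin: centre of its underside.
- bottle_b: Slender bottle with a narrow neck and small cap, 52 mm in diameter, 175 mm high, upright; not for the caddy. Origin: centre of its underside.
- pot: Pale eight-sided lidded clay pot, 75 mm wide, 100 mm high, upright; not for the caddy. Origin: centre of its underside.
Things that resemble listed ones, but are neither listed nor needed, are in the scene too. What is shaped like the jar_tall but orange or purple is not meant.

How it is judged:
By the outcome, as a careful person would: the job done as asked, in the order asked, and still so for the second after the job is handed in, with the robot touching nothing.
It also fails if it takes over 112 s, if anything falls off the work surface, if the arm or the gripper's body presses on something with over 40 N, if the wrist force passes 120 N, or if a joint passes its speed limit or range.

## Working session

There is one attempt and no reset: what is moved stays moved. The work goes in short steps, Python scripts to look and compute and a tool call to move; the robot and the scene stay as the last step left them, time stands still between calls to the robot, and variables do not carry over. Pictures are saved under pics/ and viewed, at most 14 in all, crops included, and the job is handed in when it is done.

Besides the shell and the picture viewer there is one more tool, called after "Call:" by a JSON object that holds its "fn" and its "kwargs", one argument or row to a line. jog_arm: Moves the arm, as the interface text tells. Its arguments: {"type":"object","properties":{"targets":{"type":"array","items":{"type":"array"}}},"required":["targets"]}

```bash
ls; mkdir -p pics; cat > h.py <<'E'
import numpy as np, cv2
from scipy.spatial.transform import Rotation as R
from plant import manip
def snap(n):
    s=manip.snapshot(n); np.savez('%s.npz'%n,**{k:np.array(v) for k,v in s.items()}); return s
def load(n): return dict(np.load('%s.npz'%n))
def camR(s):
    a=np.array(s['attitude'],float); return R.from_quat(a).as_matrix() if a.size==4 else a.reshape(3,3)
def cloud(s):
    K=np.array(s['camera_matrix']); d=s['depth']; v,u=np.mgrid[:d.shape[0],:d.shape[1]]
    p=np.stack([(u-K[0,2])/K[0,0]*d,(v-K[1,2])/K[1,1]*d,d],-1)
    return p@camR(s).T+np.array(s['xyz'])
def save(n,im,f=1):
    cv2.imwrite('pics/'+n,cv2.resize(np.ascontiguousarray(im[...,::-1]),None,fx=f,fy=f,interpolation=cv2.INTER_CUBIC))
E
python3 - <<'E'
from h import *
for n in('top','side'):
    s=snap(n); save(n+'0.png',s['pixels'],1.5); print(n,s['xyz'],s['attitude'],s['camera_matrix'])
st=manip.state(); print(st)
E
```

```text
pics
top [0.19429025 0.09831497 1.81671473] [ 0.71440208 -0.69409394  0.06961774 -0.05492405] [[486.56119782   0.         247.97137276]
 [  0.         486.56119782 189.53502052]
 [  0.           0.           1.        ]]
side [-0.30056363 -0.62741906  0.80434313] [ 0.80592999 -0.3690346   0.19646464 -0.41915625] [[386.37609224   0.         250.29616146]
 [  0.         386.37609224 190.76668943]
 [  0.           0.           1.        ]]
{'time_s': 0.1, 'q': array([ 1.13299249e+00,  3.20212808e-01,  1.56556279e+00, -2.10832376e-05,
        1.25742309e+00, -1.99756279e-02]), 'joint_vel': array([-0.00091414,  0.00018028, -0.00228579,  0.00066254,  0.00012761,
        0.00037666]), 'tau': array([-7.20523676e-04, -4.16405439e+01, -2.34705216e+01, -2.64905930e-04,
        4.85502533e-03,  8.02601676e-06]), 'position': array([0.23314032, 0.52516783, 0.2492728 ]), 'tcp_rot': array([ 2.07394483e-01,  9.78257064e-01, -7.84347666e-04, -1.72437358e-04]), 'contact_force': array([ 0.18510381, -0.37005999,  0.57070858]), 'torque': array([-0.0279817 , -0.0292221 ,  0.06062305]), 'grip_force': 0.0, 'opening': 0.08532971849037947}
```

View pics/top0.png

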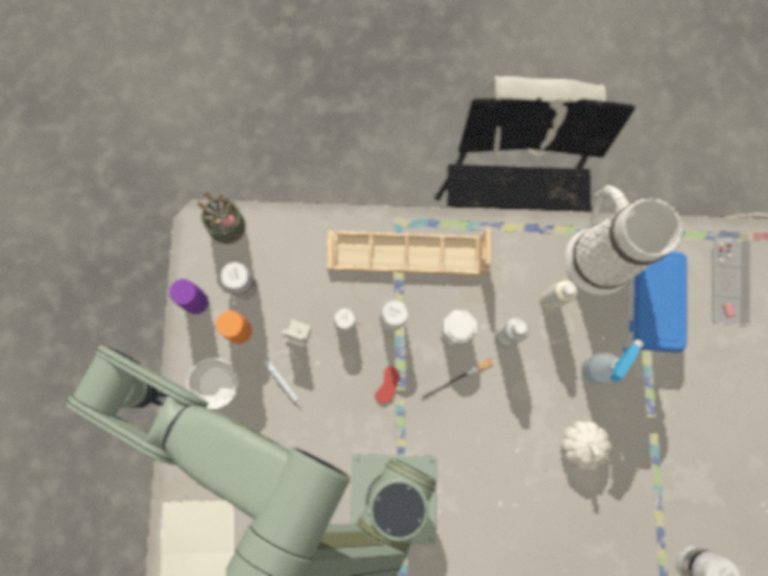

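View pics/side0.png

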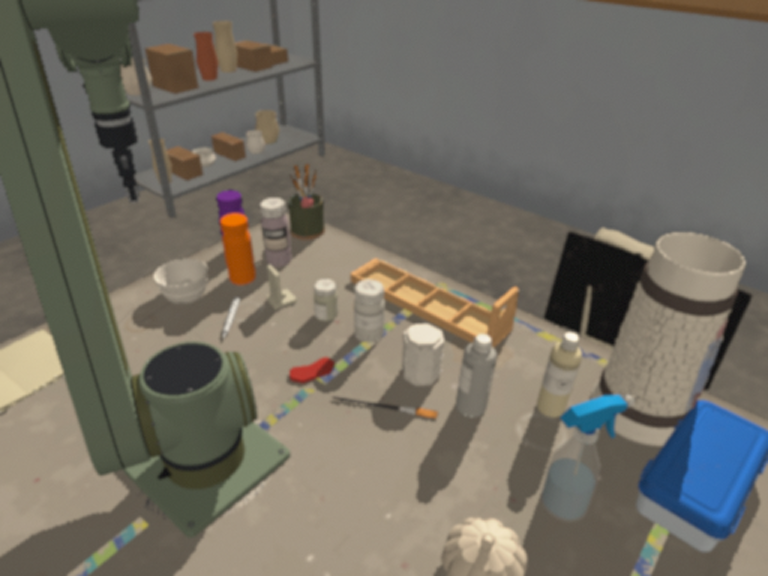

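The top picture (1.5x pixels) shows the caddy at (405,252), with the end board at its right end (488,250), which is the -y end. White-lidded candidates are (235,277), (394,313), (345,319) and the eight-sided pot (460,326). The purple (188,296) and orange (234,325) jars are decoys. The L-shaped tile is at (297,330), and the bottles are at (514,332) and (562,291). By height and white lid, (235,277) is the tall jar, (394,313) the middle one and (345,319) the short one. I'll measure the heights and check them in a crop.

```bash
python3 - <<'E'
from h import *
s=load('top'); P=cloud(s); im=s['pixels']; hsv=cv2.cvtColor(im,cv2.COLOR_RGB2HSV)
save('crop1.png',im[140:270,100:400],2.6)
g=P[240:260,290:330].reshape(-1,3); print('table z',np.median(g[:,2]))
for n,u,v,h,d in[('tall',235,277,.165,.06),('mid',394,313,.125,.058),('short',345,319,.082,.05),('pot',460,326,.1,.075),('ba',514,328,.165,.02),('bb',566,290,.175,.02),('orange',234,325,.165,.06),('purple',188,296,.165,.06)]:
    u,v=int(u/1.5),int(v/1.5); w=22
    m=np.zeros(im.shape[:2],bool); m[v-w:v+w,u-w:u+w]=1
    z=P[...,2]; zt=np.percentile(z[v-3:v+4,u-3:u+4],50)
    q=(m&(abs(z-zt)<.012)).astype(np.uint8)
    nl,lab,stt,_=cv2.connectedComponentsWithStats(q); k=1+np.argmax(stt[1:,4])
    pts=P[lab==k][:,:2].astype(np.float32); c,r=cv2.minEnclosingCircle(pts)
    rc=cv2.minAreaRect(pts)
    print(n,'ztop %.3f'%zt,'circ',np.round(c,4),'r %.4f'%r,'mean',pts.mean(0).round(4),len(pts),'boxmid',((pts.max(0)+pts.min(0))/2).round(4))
# caddy
wood=(hsv[...,0]>8)&(hsv[...,0]<28)&(hsv[...,1]>60); wood[:150]=0; wood[190:]=0; wood[:,:210]=0; wood[:,335:]=0
z=P[...,2]
a=wood&(z>.016)&(z<.034); pts=P[a][:,:2].astype(np.float32); print('caddy',len(pts),cv2.minAreaRect(pts),P[a][:,2].mean())
b=wood&(z>.08); pts=P[b][:,:2].astype(np.float32); print('board',len(pts),cv2.minAreaRect(pts))
# tile
m=np.zeros(wood.shape,bool); m[205:240,180:215]=1
for lo,hi in((.06,.1),(.004,.06)):
    t=m&(z>lo)&(z<hi); pts=P[t].astype(np.float32); print('tile',lo,len(pts),cv2.minAreaRect(pts[:,:2]),pts.mean(0),pts[:,2].max())
E
```

```text
table z 0.0005225987408545851
tall ztop 0.165 circ [0.5016 0.3865] r 0.0326 mean [0.501  0.3861] 255 boxmid [0.5015 0.3876]
mid ztop 0.124 circ [0.4317 0.0139] r 0.0308 mean [0.4314 0.0147] 226 boxmid [0.4314 0.0141]
short ztop 0.083 circ [0.4209 0.1319] r 0.0246 mean [0.4201 0.1324] 142 boxmid [0.4206 0.1323]
pot ztop 0.101 circ [ 0.4085 -0.144 ] r 0.0394 mean [ 0.4078 -0.1425] 347 boxmid [ 0.4084 -0.1433]
ba ztop 0.157 circ [ 0.3995 -0.272 ] r 0.0183 mean [ 0.3984 -0.2696] 72 boxmid [ 0.3989 -0.2716]
bb ztop 0.170 circ [ 0.4912 -0.382 ] r 0.0139 mean [ 0.4911 -0.3825] 55 boxmid [ 0.4906 -0.3834]
orange ztop 0.165 circ [0.3901 0.3925] r 0.0307 mean [0.3891 0.391 ] 260 boxmid [0.3901 0.3924]
purple ztop 0.165 circ [0.46   0.5032] r 0.0312 mean [0.4593 0.5022] 259 boxmid [0.4591 0.5032]
caddy 629 ((0.6003376245498657, -0.014889076352119446), (0.09808976948261261, 0.3908441960811615), 0.06832924485206604) 0.023431561268226375
board 118 ((0.40412604808807373, -0.07607428729534149), (0.05495797470211983, 0.5429090261459351), 56.0511589050293)Traceback (most recent call last):
  File "<stdin>", line 22, in <module>
cv2.error: OpenCV(4.12.0) /io/opencv/modules/imgproc/src/convhull.cpp:143: error: (-215:Assertion failed) total >= 0 && (depth == CV_32F || depth == CV_32S) in function 'convexHull'
```

View pics/crop1.png

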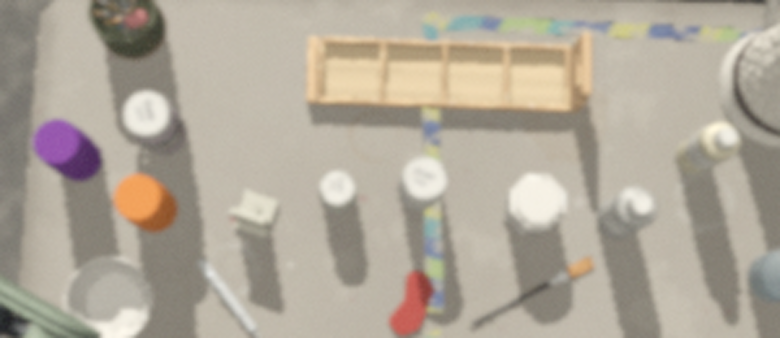

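The crop confirms it: the printed lid at (148,113) tops out at 0.165 m and is neither orange nor purple, so it is the tall jar. The lid at (424,178) at 0.124 m is the middle jar and (338,187) at 0.083 m is the short one. The octagonal lid at (538,200) is the pot, and the tile is at (255,212). Next I'll measure the caddy and the tile more closely.

```bash
python3 - <<'E'
from h import *
C=np.ascontiguousarray
s=load('top'); P=cloud(s); im=s['pixels']; hsv=cv2.cvtColor(im,cv2.COLOR_RGB2HSV); z=P[...,2]
m=np.zeros(z.shape,bool); m[150:190,212:335]=1
# wall tops cast onto z=.024, colour edges
K=s['camera_matrix'];Rm=camR(s);o=s['xyz']
def ray(u,v,zz):
    d=Rm@np.array([(u-K[0,2])/K[0,0],(v-K[1,2])/K[1,1],1]); return o+d*(zz-o[2])/d[2]
a=m&(z>.017)&(z<.032); p=P[a]
for lo in np.arange(-.20,.19,.03):
    q=p[(p[:,1]>lo)&(p[:,1]<lo+.03)]
    if len(q)>3: print('y%.3f'%(lo+.015),'x',np.percentile(q[:,0],[0,10,90,100]).round(4),len(q))
q=p[(p[:,0]>.565)&(p[:,0]<.635)]; h,e=np.histogram(q[:,1],np.arange(-.24,.22,.005)); print([(round(float(e[i])*1000+2.5),int(h[i])) for i in range(len(h)) if h[i]])
b=m&(z>.1); q=P[b]; print('board',len(q),q.mean(0),cv2.minAreaRect(C(q[:,:2]).astype(np.float32)))
m=np.zeros(z.shape,bool); m[205:242,178:218]=1
for lo,hi in((.07,.1),(.035,.1),(.004,.03)):
    t=m&(z>lo)&(z<hi); q=P[t]; print('tile',lo,len(q),q.mean(0),cv2.minAreaRect(C(q[:,:2]).astype(np.float32)))
s=load('side'); P=cloud(s); hs=P[...,2]
i=s['pixels']; save('crop2.png',np.hstack([im[195:250,170:230],i[165:220,165:225]]),6)
z=P[...,2];m=np.zeros(z.shape,bool); m[165:220,168:205]=1
for lo,hi in((.06,.1),(.035,.1),(.006,.03)):
    t=m&(z>lo)&(z<hi)&(P[...,1]>.17)&(P[...,1]<.32)&(P[...,0]<.47); q=P[t]; print('tileside',lo,len(q),q.mean(0),cv2.minAreaRect(C(q[:,:2]).astype(np.float32)))
b=(z>.03)&(z<.125)&(abs(P[...,0]-.6)<.06)&(abs(P[...,1]+.2)<.05); q=P[b]; print('board side',len(q),np.percentile(q,[2,50,98],axis=0).round(4),cv2.minAreaRect(C(q[:,:2]).astype(np.float32)))
E
```

```text
y-0.185 x [0.5537 0.5558 0.647  0.6496] 61
y-0.155 x [0.5536 0.5543 0.647  0.6486] 33
y-0.125 x [0.5516 0.5527 0.6458 0.6463] 25
y-0.095 x [0.5514 0.5553 0.6443 0.6495] 70
y-0.065 x [0.5521 0.5539 0.6474 0.6494] 32
y-0.035 x [0.5524 0.5535 0.6467 0.6483] 31
y-0.005 x [0.5524 0.5535 0.6454 0.6464] 53
y0.025 x [0.5526 0.5529 0.6486 0.6505] 26
y0.055 x [0.5542 0.5557 0.6484 0.6493] 30
y0.085 x [0.5526 0.554  0.6464 0.6484] 57
y0.115 x [0.5519 0.5541 0.6469 0.6509] 32
y0.145 x [0.552  0.5529 0.6493 0.6501] 29
y0.175 x [0.5539 0.5625 0.639  0.6486] 125
[(-202, 16), (-197, 14), (-192, 13), (-182, 2), (-147, 1), (-127, 1), (-107, 17), (-102, 18), (-97, 2), (-92, 1), (-82, 1), (-72, 1), (-52, 1), (-37, 1), (-32, 1), (-17, 15), (-12, 6), (48, 1), (53, 1), (63, 1), (73, 13), (78, 8), (83, 1), (88, 1), (123, 1), (163, 17), (168, 17), (173, 23), (178, 21), (183, 13)]
board 114 [ 0.53554547 -0.15829782  0.38256326] ((0.4049386978149414, -0.07652394473552704), (0.05602620542049408, 0.5446344614028931), 56.18052291870117)
tile 0.07 45 [0.37696951 0.25246579 0.08883622] ((0.37752705812454224, 0.2532
[... 383 characters left out ...]
913734436)
tileside 0.06 80 [0.37518035 0.24562244 0.08043189] ((0.37710559368133545, 0.24882815778255463), (0.05205170065164566, 0.013430578634142876), 68.75596618652344)
tileside 0.035 123 [0.37479892 0.24527976 0.06921255] ((0.3771725594997406, 0.24880297482013702), (0.05208929255604744, 0.013433459214866161), 68.99772644042969)
tileside 0.006 145 [0.38537627 0.24230124 0.01360916] ((0.38254252076148987, 0.24290016293525696), (0.09936141967773438, 0.06977423280477524), 15.146559715270996)
board side 417 [[ 0.5541 -0.2175  0.0319]
 [ 0.5928 -0.2151  0.0747]
 [ 0.6454 -0.2038  0.1189]] ((0.601000964641571, -0.21010135114192963), (0.01575799472630024, 0.09949251264333725), 89.22295379638672)
```

View pics/crop2.png

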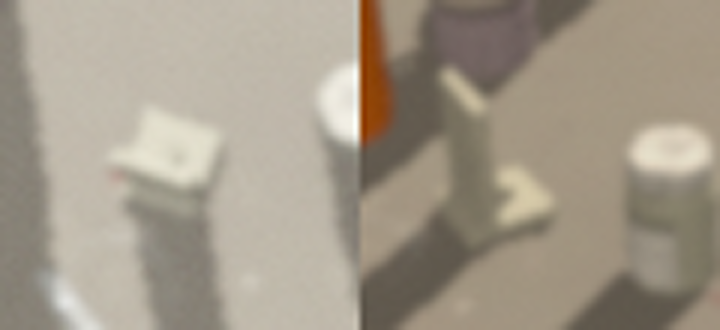

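The crop shows the tile plate's top edge at about (160,170) on the left, with the foot on its +x side, yaw about -17.5°. The caddy is square to the world, centred near (0.6005, -0.016), with the board at the -y end. First I turn the tool so its y axis runs along world x; its x axis is then world +y.

Call:
{"fn": "jog_arm", "kwargs": {
  "targets": [
    [-1, [0, 0, 0], 6.6],
    [-1, [0, 0, 0], 6.6],
    [-1, [0, 0, 0], 6.6],
    [-1, [0, 0, 0], 6.6],
    [-1, [0, 0, 0], 6.6],
    [-1, [0, 0, 0], 6.6],
    [-1, [0, 0, 0], 6.6],
    [-1, [0, 0, 0], 6.6],
    [-1, [0, 0, 0], 6.6],
    [-1, [0, 0, 0], 6.6],
    [-1, [0, 0, 0], 0]
  ]
}}

```text
time_s: 1.02
position: [0.2332, 0.5253, 0.2496]
tcp_rot: [0.707, 0.707, -0.0, 0.0]
contact_force: [-0.3, -0.3, 0.4]
opening: 0.0855
grip_force: 0.0
```

Call:
{"fn": "jog_arm", "kwargs": {
  "targets": [
    [-1, [-14, 27, 0], 0],
    [-1, [-14, 27, 0], 0],
    [-1, [-14, 27, 0], 0],
    [-1, [-14, 27, 0], 0],
    [-1, [-14, 27, 0], 0],
    [-1, [-14, 27, 0], 0],
    [-1, [-14, 27, 0], 0],
    [-1, [-14, 27, 0], 0],
    [-1, [-14, 27, 0], 0],
    [-1, [-14, 25, 0], 0],
    [-1, [0, 0, 0], 0],
    [-1, [0, 0, 0], 0]
  ]
}}

```text
time_s: 2.02
position: [0.5024, 0.3849, 0.2493]
tcp_rot: [0.707, 0.707, -0.001, -0.0]
contact_force: [-0.8, -0.1, -0.9]
opening: 0.0852
grip_force: 0.0
```

Call:
{"fn": "jog_arm", "kwargs": {
  "targets": [
    [-1, [0, 0, 20], 0],
    [-1, [0, 0, 20], 0],
    [-1, [0, 0, 20], 0],
    [-1, [0, 0, 14], 0],
    [-1, [0, 0, 14], 0],
    [-1, [0, 0, 14], 0],
    [-1, [0, 0, 0], 0],
    [-1, [0, 0, 0], 0]
  ]
}}

```text
time_s: 2.68
position: [0.5002, 0.3863, 0.1476]
tcp_rot: [0.706, 0.708, -0.001, -0.0]
contact_force: [-0.2, 0.0, 0.4]
opening: 0.0854
grip_force: 0.0
```

```bash
python3 - <<'E'
from h import *
s=snap('side'); save('side1.png',s['pixels'][100:220,130:290],4.5)
t=manip.state(); print(t['position'],t['contact_force'])
E
```

```text
[0.50090808 0.38654802 0.14854558] [ 0.36023634 -0.14232868  1.09702147]
```

View pics/side1.png

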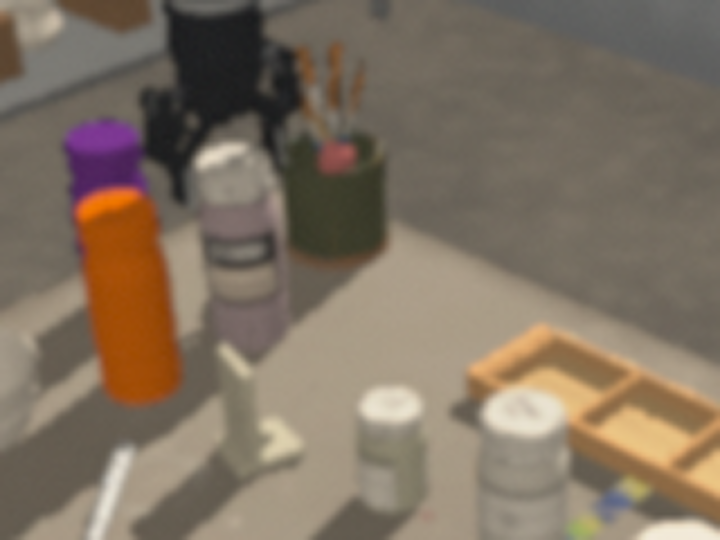

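The side crop shows the tall jar's lid at (230,165) between the fingers, with the near fingertip at (180,195). I'll close now and lift a little.

Call:
{"fn": "jog_arm", "kwargs": {
  "targets": [
    [1, [0, 0, 0], 0],
    [1, [0, 0, 0], 0],
    [1, [0, 0, 0], 0],
    [1, [0, 0, 0], 0],
    [1, [0, 0, 0], 0],
    [1, [0, 0, 0], 0],
    [1, [0, 0, 0], 0],
    [1, [0, 0, 0], 0]
  ]
}}

```text
time_s: 3.4
position: [0.5024, 0.3863, 0.1498]
tcp_rot: [0.707, 0.707, 0.002, 0.0]
contact_force: [0.7, 0.7, 7.1]
opening: 0.0586
grip_force: 65.0
```

Call:
{"fn": "jog_arm", "kwargs": {
  "targets": [
    [1, [0, 0, -3], 0],
    [1, [0, 0, -6], 0],
    [1, [0, 0, -10], 0],
    [1, [0, 0, -12], 0],
    [1, [0, 0, -14], 0],
    [1, [0, 0, -14], 0],
    [1, [0, 0, -10], 0],
    [1, [0, 0, -6], 0],
    [1, [0, 0, 0], 0]
  ]
}}

```text
time_s: 4.15
position: [0.5019, 0.3862, 0.2246]
tcp_rot: [0.707, 0.707, 0.001, 0.0]
contact_force: [-0.0, -0.4, -4.7]
opening: 0.0587
grip_force: 65.4
```

Call:
{"fn": "jog_arm", "kwargs": {
  "targets": [
    [1, [-8, 1, 0], 0],
    [1, [-16, 3, 0], 0],
    [1, [-25, 4, 0], 0],
    [1, [-30, 5, 0], 0],
    [1, [-30, 6, 0], 0],
    [1, [-30, 6, 0], 0],
    [1, [-30, 6, 0], 0],
    [1, [-30, 6, 0], 0],
    [1, [-30, 6, 0], 0],
    [1, [-30, 6, 0], 0],
    [1, [-30, 6, 0], 0],
    [1, [-30, 6, 0], 0]
  ]
}}

```text
time_s: 5.15
position: [0.5617, 0.0638, 0.2221]
tcp_rot: [0.707, 0.707, -0.001, -0.0]
contact_force: [1.4, 0.3, -5.1]
opening: 0.0585
grip_force: 65.5
```

Call:
{"fn": "jog_arm", "kwargs": {
  "targets": [
    [1, [-30, 6, 0], 0],
    [1, [-30, 6, 0], 0],
    [1, [-30, 6, 0], 0],
    [1, [-30, 6, 0], 0],
    [1, [-30, 5, 0], 0],
    [1, [-25, 4, 0], 0],
    [1, [-20, 3, 0], 0],
    [1, [-14, 2, 0], 0],
    [1, [-7, 0, 0], 0],
    [1, [-3, 0, 0], 0],
    [1, [0, 0, 0], 0],
    [1, [0, 0, 0], 0]
  ]
}}

```text
time_s: 6.15
position: [0.6006, -0.1511, 0.2228]
tcp_rot: [0.707, 0.708, 0.0, -0.001]
contact_force: [-0.8, -0.4, -4.6]
opening: 0.0587
grip_force: 65.5
```

```bash
python3 - <<'E'
from h import *
t=manip.state(); print(t['position'],t['contact_force'],t['opening'])
s=snap('side'); save('side2.png',s['pixels'][90:250,200:380],4)
E
```

```text
[ 0.60064289 -0.15113402  0.22284974] [-0.84605863 -0.41360736 -4.63174268] 0.058701627472230074
```

View pics/side2.png

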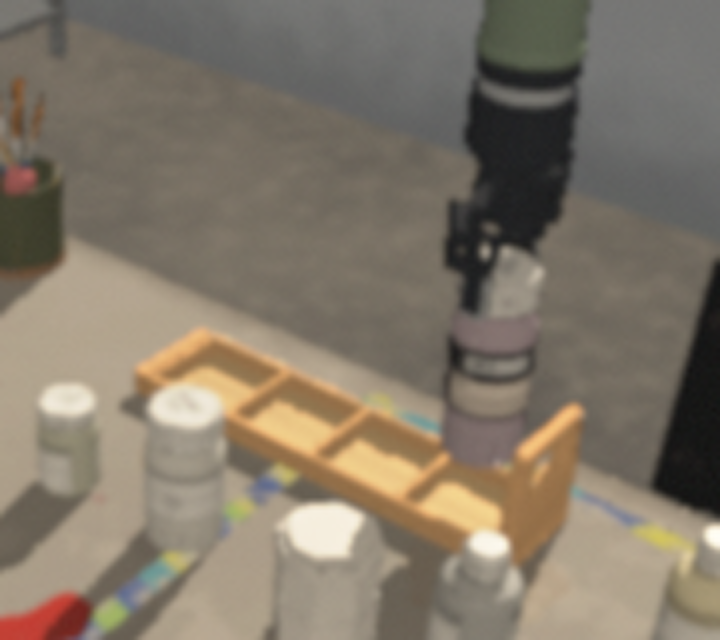

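The side crop shows the tall jar held upright at (490,390), above the bay beside the board at (545,470). I'll lower it.

Call:
{"fn": "jog_arm", "kwargs": {
  "targets": [
    [1, [0, 0, 8], 0],
    [1, [0, 0, 12], 0],
    [1, [0, 0, 12], 0],
    [1, [0, 0, 10], 0],
    [1, [0, 0, 8], 0],
    [1, [0, 0, 6], 0],
    [1, [0, 0, 4], 0],
    [1, [0, 0, 3], 0],
    [1, [0, 0, 2], 0],
    [1, [0, 0, 1], 0],
    [1, [0, 0, 0], 0],
    [1, [0, 0, 0], 0]
  ]
}}

```text
time_s: 7.2
position: [0.6013, -0.1521, 0.1574]
tcp_rot: [0.707, 0.707, 0.0, 0.0]
contact_force: [0.1, 0.6, -5.4]
opening: 0.0586
grip_force: 65.5
```

Call:
{"fn": "jog_arm", "kwargs": {
  "targets": [
    [1, [0, 0, 1], 0],
    [1, [0, 0, 1], 0],
    [1, [0, 0, 1], 0],
    [1, [0, 0, 0], 0]
  ]
}}

```text
time_s: 7.53
position: [0.6014, -0.1523, 0.1557]
tcp_rot: [0.707, 0.708, 0.0, 0.001]
contact_force: [-2.0, 0.3, 4.7]
opening: 0.0583
grip_force: 66.5
```

Contact is felt, so I'll open and rise.

Call:
{"fn": "jog_arm", "kwargs": {
  "targets": [
    [-1, [0, 0, 0], 0],
    [-1, [0, 0, 0], 0],
    [-1, [0, 0, 0], 0],
    [-1, [0, 0, 0], 0],
    [-1, [0, 0, 0], 0],
    [-1, [0, 0, 0], 0],
    [-1, [0, 0, -10], 0],
    [-1, [0, 0, -20], 0],
    [-1, [0, 0, -30], 0],
    [-1, [0, 0, -30], 0],
    [-1, [0, 0, 0], 0]
  ]
}}

```text
time_s: 8.45
position: [0.604, -0.1528, 0.2516]
tcp_rot: [0.707, 0.707, 0.003, 0.006]
contact_force: [0.7, -0.3, 1.4]
opening: 0.0855
grip_force: 0.0
```

```bash
python3 - <<'E'
from h import *
t=manip.state(); print(t['position'],t['contact_force'],t['opening'])
E
```

```text
[ 0.60401641 -0.15281181  0.25156856] [ 0.68515884 -0.27649775  1.40097976] 0.08553930085833313
```

Call:
{"fn": "jog_arm", "kwargs": {
  "targets": [
    [-1, [10, -10, 0], 0],
    [-1, [20, -20, 0], 0],
    [-1, [25, -25, 0], 0],
    [-1, [25, -25, 0], 0],
    [-1, [25, -26, 0], 0],
    [-1, [25, -26, 0], 0],
    [-1, [20, -22, 0], 0],
    [-1, [10, -10, 0], 0],
    [-1, [5, -5, 0], 0],
    [-1, [0, 0, 0], 0],
    [-1, [0, 0, 0], 0]
  ]
}}

```text
time_s: 9.37
position: [0.433, 0.0124, 0.2444]
tcp_rot: [0.707, 0.708, 0.0, 0.001]
contact_force: [0.8, -0.1, -0.9]
opening: 0.0854
grip_force: 0.0
```

```bash
python3 - <<'E'
from h import *
t=manip.state(); print(t['position'],t['contact_force'],t['opening'])
E
```

```text
[0.43300575 0.01240739 0.24442594] [ 0.84036708 -0.10444773 -0.91142675] 0.0854095700338908
```

Call:
{"fn": "jog_arm", "kwargs": {
  "targets": [
    [-1, [0, 0, 15], 0],
    [-1, [0, 0, 25], 0],
    [-1, [0, 0, 25], 0],
    [-1, [0, 0, 20], 0],
    [-1, [0, 0, 18], 0],
    [-1, [0, 0, 14], 0],
    [-1, [0, 0, 10], 0],
    [-1, [0, 0, 6], 0],
    [-1, [0, 0, 0], 0],
    [-1, [0, 0, 0], 0]
  ]
}}

```text
time_s: 10.2
position: [0.4327, 0.0123, 0.1109]
tcp_rot: [0.707, 0.707, -0.0, 0.0]
contact_force: [-0.3, -0.2, -0.1]
opening: 0.0855
grip_force: 0.0
```

Call:
{"fn": "jog_arm", "kwargs": {
  "targets": [
    [1, [0, 0, 0], 0],
    [1, [0, 0, 0], 0],
    [1, [0, 0, 0], 0],
    [1, [0, 0, 0], 0],
    [1, [0, 0, 0], 0],
    [1, [0, 0, 0], 0],
    [1, [0, 0, 0], 0],
    [1, [0, 0, 0], 0]
  ]
}}

```text
time_s: 10.87
position: [0.4327, 0.0128, 0.1121]
tcp_rot: [0.707, 0.708, 0.001, 0.001]
contact_force: [-0.1, -0.3, 5.9]
opening: 0.0564
grip_force: 63.5
```

Call:
{"fn": "jog_arm", "kwargs": {
  "targets": [
    [1, [0, 0, -3], 0],
    [1, [0, 0, -6], 0],
    [1, [0, 0, -10], 0],
    [1, [0, 0, -12], 0],
    [1, [0, 0, -14], 0],
    [1, [0, 0, -14], 0],
    [1, [0, 0, -10], 0],
    [1, [0, 0, -6], 0],
    [1, [0, 0, 0], 0],
    [1, [0, 0, 0], 0]
  ]
}}

```text
time_s: 11.7
position: [0.4315, 0.0128, 0.1858]
tcp_rot: [0.707, 0.707, -0.0, -0.0]
contact_force: [-0.6, -0.4, -4.1]
opening: 0.0569
grip_force: 64.6
```

Call:
{"fn": "jog_arm", "kwargs": {
  "targets": [
    [1, [-3, 8, 0], 0],
    [1, [-7, 16, 0], 0],
    [1, [-10, 22, 0], 0],
    [1, [-11, 24, 0], 0],
    [1, [-11, 24, 0], 0],
    [1, [-11, 24, 0], 0],
    [1, [-10, 22, 0], 0],
    [1, [-7, 16, 0], 0],
    [1, [-4, 8, 0], 0],
    [1, [0, 4, 0], 0],
    [1, [0, 0, 0], 0],
    [1, [0, 0, 0], 0]
  ]
}}

```text
time_s: 12.7
position: [0.5989, -0.0606, 0.1854]
tcp_rot: [0.707, 0.708, -0.001, -0.001]
contact_force: [-0.6, 0.3, -3.4]
opening: 0.0565
grip_force: 64.9
```

```bash
python3 - <<'E'
from h import *
t=manip.state(); print(t['position'],t['contact_force'],t['opening'])
s=snap('side'); save('side3.png',s['pixels'][90:250,200:380],4)
E
```

```text
[ 0.59894854 -0.0606267   0.1853668 ] [-0.63728728  0.30503397 -3.39548838] 0.056461440016535726
```

View pics/side3.png

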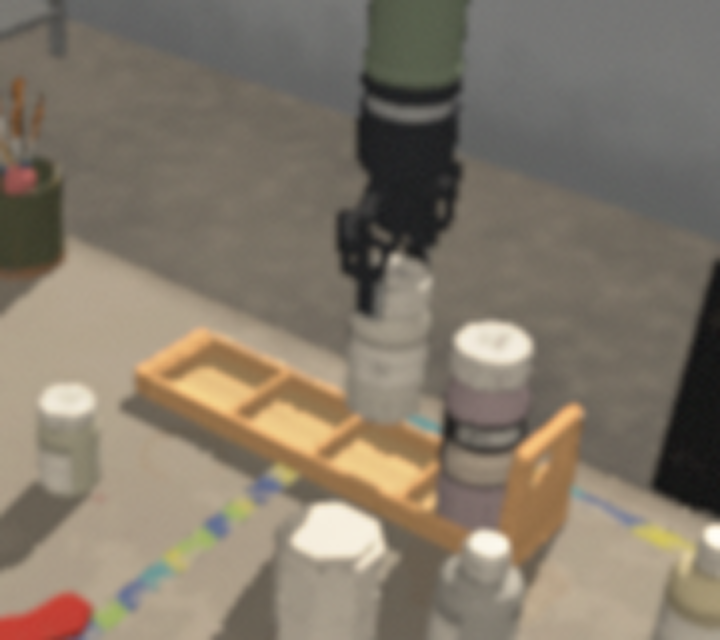

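The tall jar stands in the end bay at (490,430), and the middle jar hangs over its own bay at (390,350). I'll lower it.

Call:
{"fn": "jog_arm", "kwargs": {
  "targets": [
    [1, [0, 0, 8], 0],
    [1, [0, 0, 12], 0],
    [1, [0, 0, 12], 0],
    [1, [0, 0, 10], 0],
    [1, [0, 0, 8], 0],
    [1, [0, 0, 6], 0],
    [1, [0, 0, 4], 0],
    [1, [0, 0, 3], 0],
    [1, [0, 0, 2], 0],
    [1, [0, 0, 1], 0],
    [1, [0, 0, 0], 0],
    [1, [0, 0, 0], 0]
  ]
}}

```text
time_s: 13.75
position: [0.6002, -0.0611, 0.1203]
tcp_rot: [0.707, 0.707, 0.0, 0.0]
contact_force: [0.0, 0.1, -3.3]
opening: 0.0564
grip_force: 65.0
```

Call:
{"fn": "jog_arm", "kwargs": {
  "targets": [
    [1, [0, 0, 1], 0],
    [1, [0, 0, 1], 0],
    [1, [0, 0, 1], 0],
    [1, [0, 0, 0], 0]
  ]
}}

```text
time_s: 14.08
position: [0.6003, -0.0611, 0.1181]
tcp_rot: [0.707, 0.707, 0.0, 0.0]
contact_force: [-0.8, -0.2, 4.1]
opening: 0.0563
grip_force: 65.9
```

Call:
{"fn": "jog_arm", "kwargs": {
  "targets": [
    [-1, [0, 0, 0], 0],
    [-1, [0, 0, 0], 0],
    [-1, [0, 0, 0], 0],
    [-1, [0, 0, 0], 0],
    [-1, [0, 0, 0], 0],
    [-1, [0, 0, 0], 0],
    [-1, [0, 0, -10], 0],
    [-1, [0, 0, -20], 0],
    [-1, [0, 0, -25], 0],
    [-1, [0, 0, -25], 0],
    [-1, [0, 0, 0], 0]
  ]
}}

```text
time_s: 15.0
position: [0.6029, -0.0614, 0.2033]
tcp_rot: [0.707, 0.707, 0.003, 0.004]
contact_force: [1.5, 0.5, 0.7]
opening: 0.0853
grip_force: 0.0
```

Call:
{"fn": "jog_arm", "kwargs": {
  "targets": [
    [-1, [10, -10, 0], 0],
    [-1, [20, -20, 0], 0],
    [-1, [26, -25, 0], 0],
    [-1, [28, -25, 0], 0],
    [-1, [28, -26, 0], 0],
    [-1, [27, -26, 0], 0],
    [-1, [24, -22, 0], 0],
    [-1, [18, -14, 0], 0],
    [-1, [11, -11, 0], 0],
    [-1, [0, 0, 0], 0],
    [-1, [0, 0, 0], 0],
    [-1, [0, 0, 0], 0]
  ]
}}

```text
time_s: 16.0
position: [0.4214, 0.1305, 0.1973]
tcp_rot: [0.707, 0.708, 0.0, 0.0]
contact_force: [0.9, 1.2, -0.4]
opening: 0.0855
grip_force: 0.0
```

```bash
python3 - <<'E'
from h import *
t=manip.state(); print(t['position'],t['contact_force'],t['opening'])
E
```

```text
[0.42138776 0.13049342 0.19732911] [ 0.86635226  1.1683447  -0.42177125] 0.0854842494436002
```

Call:
{"fn": "jog_arm", "kwargs": {
  "targets": [
    [-1, [0, 0, 15], 0],
    [-1, [0, 0, 25], 0],
    [-1, [0, 0, 25], 0],
    [-1, [0, 0, 22], 0],
    [-1, [0, 0, 20], 0],
    [-1, [0, 0, 18], 0],
    [-1, [0, 0, 14], 0],
    [-1, [0, 0, 8], 0],
    [-1, [0, 0, 4], 0],
    [-1, [0, 0, 0], 0],
    [-1, [0, 0, 0], 0]
  ]
}}

```text
time_s: 16.92
position: [0.4215, 0.1306, 0.0464]
tcp_rot: [0.707, 0.707, 0.0, 0.0]
contact_force: [0.1, 0.3, -0.9]
opening: 0.0854
grip_force: 0.0
```

Call:
{"fn": "jog_arm", "kwargs": {
  "targets": [
    [1, [0, 0, 0], 0],
    [1, [0, 0, 0], 0],
    [1, [0, 0, 0], 0],
    [1, [0, 0, 0], 0],
    [1, [0, 0, 0], 0],
    [1, [0, 0, 0], 0],
    [1, [0, 0, 0], 0],
    [1, [0, 0, 0], 0],
    [1, [0, 0, 0], 0]
  ]
}}

```text
time_s: 17.67
position: [0.4213, 0.131, 0.047]
tcp_rot: [0.707, 0.708, 0.001, 0.001]
contact_force: [-1.2, -1.2, 6.8]
opening: 0.0497
grip_force: 61.5
```

Call:
{"fn": "jog_arm", "kwargs": {
  "targets": [
    [1, [0, 0, -3], 0],
    [1, [0, 0, -6], 0],
    [1, [0, 0, -10], 0],
    [1, [0, 0, -12], 0],
    [1, [0, 0, -14], 0],
    [1, [0, 0, -14], 0],
    [1, [0, 0, -10], 0],
    [1, [0, 0, -6], 0],
    [1, [0, 0, 0], 0],
    [1, [0, 0, 0], 0]
  ]
}}

```text
time_s: 18.5
position: [0.4205, 0.1307, 0.121]
tcp_rot: [0.707, 0.708, 0.0, -0.0]
contact_force: [0.7, -0.3, -2.3]
opening: 0.0497
grip_force: 62.5
```

Call:
{"fn": "jog_arm", "kwargs": {
  "targets": [
    [1, [-4, 8, 0], 0],
    [1, [-9, 16, 0], 0],
    [1, [-13, 23, 0], 0],
    [1, [-15, 26, 0], 0],
    [1, [-15, 26, 0], 0],
    [1, [-15, 26, 0], 0],
    [1, [-14, 24, 0], 0],
    [1, [-10, 18, 0], 0],
    [1, [-6, 9, 0], 0],
    [1, [-2, 4, 0], 0],
    [1, [0, 0, 0], 0],
    [1, [0, 0, 0], 0]
  ]
}}

```text
time_s: 19.5
position: [0.5996, 0.0283, 0.1203]
tcp_rot: [0.707, 0.708, -0.001, -0.001]
contact_force: [0.1, -0.5, -2.2]
opening: 0.0496
grip_force: 62.6
```

Call:
{"fn": "jog_arm", "kwargs": {
  "targets": [
    [1, [0, 0, 8], 0],
    [1, [0, 0, 12], 0],
    [1, [0, 0, 12], 0],
    [1, [0, 0, 10], 0],
    [1, [0, 0, 8], 0],
    [1, [0, 0, 6], 0],
    [1, [0, 0, 4], 0],
    [1, [0, 0, 3], 0],
    [1, [0, 0, 2], 0],
    [1, [0, 0, 1], 0],
    [1, [0, 0, 0], 0],
    [1, [0, 0, 0], 0]
  ]
}}

```text
time_s: 20.5
position: [0.6011, 0.0279, 0.0553]
tcp_rot: [0.707, 0.707, 0.0, 0.0]
contact_force: [-0.3, -0.3, -2.2]
opening: 0.0493
grip_force: 62.7
```

Call:
{"fn": "jog_arm", "kwargs": {
  "targets": [
    [1, [0, 0, 1], 0],
    [1, [0, 0, 1], 0],
    [1, [0, 0, 1], 0],
    [1, [0, 0, 0], 0]
  ]
}}

```text
time_s: 20.83
position: [0.6011, 0.028, 0.0531]
tcp_rot: [0.707, 0.707, 0.0, 0.0]
contact_force: [-1.2, -0.6, 4.2]
opening: 0.0496
grip_force: 63.2
```

Call:
{"fn": "jog_arm", "kwargs": {
  "targets": [
    [-1, [0, 0, 0], 0],
    [-1, [0, 0, 0], 0],
    [-1, [0, 0, 0], 0],
    [-1, [0, 0, 0], 0],
    [-1, [0, 0, 0], 0],
    [-1, [0, 0, 0], 0],
    [-1, [0, 0, -10], 0],
    [-1, [0, 0, -25], 0],
    [-1, [0, 0, -30], 0],
    [-1, [0, 0, -30], 0],
    [-1, [0, 0, -15], 0],
    [-1, [0, 0, -10], 0]
  ]
}}

```text
time_s: 21.83
position: [0.602, 0.028, 0.1755]
tcp_rot: [0.707, 0.707, 0.002, 0.002]
contact_force: [0.4, -0.2, 0.3]
opening: 0.0854
grip_force: 0.0
```

Call:
{"fn": "jog_arm", "kwargs": {
  "targets": [
    [-1, [10, -10, 0], 0],
    [-1, [20, -20, 0], 0],
    [-1, [28, -28, 0], 0],
    [-1, [28, -28, 0], 0],
    [-1, [28, -28, 0], 0],
    [-1, [28, -28, 0], 0],
    [-1, [28, -28, 0], 0],
    [-1, [26, -26, 0], 0],
    [-1, [18, -18, 0], 0],
    [-1, [9, -9, 0], 0],
    [-1, [0, 0, 0], 0],
    [-1, [0, 0, 0], 0]
  ]
}}

```text
time_s: 22.83
position: [0.3761, 0.2507, 0.1711]
tcp_rot: [0.706, 0.708, -0.001, -0.0]
contact_force: [1.4, -0.8, 0.4]
opening: 0.0856
grip_force: 0.0
```

Call:
{"fn": "jog_arm", "kwargs": {
  "targets": [
    [-1, [0, 0, 0], 6],
    [-1, [0, 0, 0], 6],
    [-1, [0, 0, 0], 6],
    [-1, [0, 0, 0], 0],
    [-1, [0, 0, 0], 0]
  ]
}}

```text
time_s: 23.25
position: [0.3779, 0.2499, 0.1715]
tcp_rot: [0.808, 0.589, -0.0, 0.0]
contact_force: [0.6, 0.6, -0.3]
opening: 0.0852
grip_force: 0.0
```

```bash
python3 - <<'E'
from h import *
t=manip.state(); print(t['position'],t['contact_force'],t['opening'])
s=snap('side'); save('side4.png',s['pixels'][70:270,130:370],3.2)
E
```

```text
[0.37785939 0.24993142 0.17154773] [ 0.62172504  0.55488224 -0.28422667] 0.08518651456803357
```

View pics/side4.png

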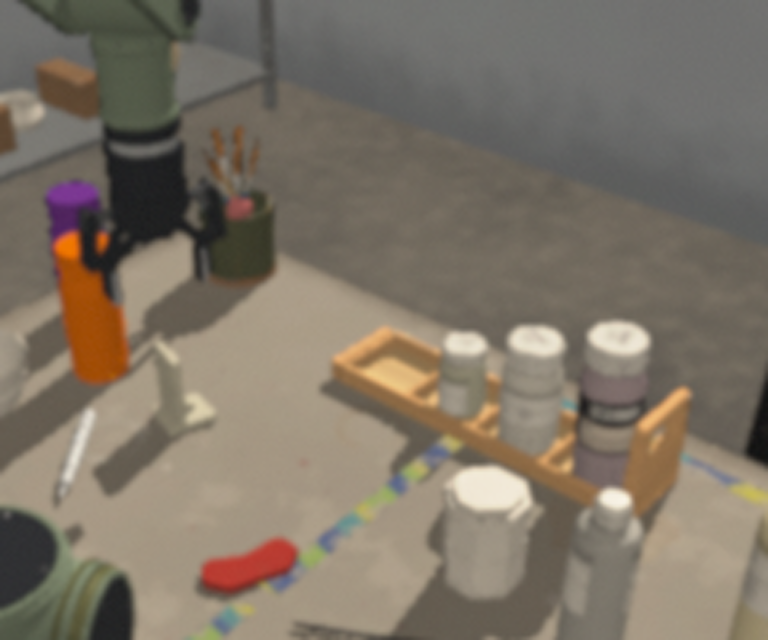

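The three jars stand in their bays at (463,375), (535,390) and (615,410). The tile at (175,385) is directly under the open gripper. I'll grip the tile plate.

Call:
{"fn": "jog_arm", "kwargs": {
  "targets": [
    [-1, [0, 0, 12], 0],
    [-1, [0, 0, 20], 0],
    [-1, [0, 0, 20], 0],
    [-1, [0, 0, 18], 0],
    [-1, [0, 0, 15], 0],
    [-1, [0, 0, 10], 0],
    [-1, [0, 0, 6], 0],
    [-1, [0, 0, 4], 0],
    [-1, [0, 0, 0], 0],
    [-1, [0, 0, 0], 0]
  ]
}}

```text
time_s: 24.13
position: [0.3779, 0.2508, 0.0673]
tcp_rot: [0.809, 0.588, 0.0, 0.0]
contact_force: [0.5, 0.9, -0.0]
opening: 0.0854
grip_force: 0.0
```

Call:
{"fn": "jog_arm", "kwargs": {
  "targets": [
    [0, [0, 0, 0], 0],
    [0.2, [0, 0, 0], 0],
    [0.4, [0, 0, 0], 0],
    [0.5, [0, 0, 0], 0],
    [0.6, [0, 0, 0], 0],
    [0.7, [0, 0, 0], 0],
    [0.8, [0, 0, 0], 0],
    [1, [0, 0, 0], 0],
    [1, [0, 0, 0], 0],
    [1, [0, 0, 0], 0],
    [1, [0, 0, 0], 0],
    [1, [0, 0, 0], 0]
  ]
}}

```text
time_s: 25.13
position: [0.3777, 0.2508, 0.0671]
tcp_rot: [0.809, 0.588, 0.0, -0.0]
contact_force: [-1.1, 0.4, 0.8]
opening: 0.0093
grip_force: 58.3
```

```bash
python3 - <<'E'
from h import *
t=manip.state(); print(t['position'],t['contact_force'],t['opening'],t['grip_force'],t['tcp_rot'])
E
```

```text
[0.3776773  0.25076096 0.06706448] [-1.0893674   0.44642152  0.76058673] 0.009281803012403753 58.34248244762421 [ 8.08709325e-01  5.88208480e-01  1.10591421e-04 -1.77212680e-05]
```

Call:
{"fn": "jog_arm", "kwargs": {
  "targets": [
    [1, [0, 0, -3], 0],
    [1, [0, 0, -6], 0],
    [1, [0, 0, -10], 0],
    [1, [0, 0, -14], 0],
    [1, [0, 0, -14], 0],
    [1, [0, 0, -14], 0],
    [1, [0, 0, -10], 0],
    [1, [0, 0, -6], 0],
    [1, [0, 0, 0], -6],
    [1, [0, 0, 0], -6],
    [1, [0, 0, 0], -6],
    [1, [0, 0, 0], 0]
  ]
}}

```text
time_s: 26.13
position: [0.3773, 0.2505, 0.144]
tcp_rot: [0.706, 0.708, -0.0, -0.0]
contact_force: [-0.2, 0.7, -1.3]
opening: 0.0095
grip_force: 58.3
```

Call:
{"fn": "jog_arm", "kwargs": {
  "targets": [
    [1, [-5, 8, 0], 0],
    [1, [-10, 16, 0], 0],
    [1, [-15, 24, 0], 0],
    [1, [-17, 27, 0], 0],
    [1, [-17, 27, 0], 0],
    [1, [-17, 27, 0], 0],
    [1, [-17, 27, 0], 0],
    [1, [-15, 24, 0], 0],
    [1, [-10, 16, 0], 0],
    [1, [-6, 10, 0], 0],
    [1, [-3, 5, 0], 0],
    [1, [0, 0, 0], 0]
  ]
}}

```text
time_s: 27.13
position: [0.5893, 0.1183, 0.1436]
tcp_rot: [0.707, 0.707, -0.0, -0.0]
contact_force: [0.2, 0.5, -2.3]
opening: 0.0091
grip_force: 58.5
```

```bash
python3 - <<'E'
from h import *
s=snap('side'); save('side5.png',s['pixels'][90:250,180:370],4)
t=manip.state(); print(t['position'],t['contact_force'],t['opening'],t['grip_force'],t['tcp_rot'])
E
```

```text
[0.58831102 0.11889836 0.14364847] [-0.0989471   0.01354461 -1.12653846] 0.009436867272483057 58.48827660083771 [ 7.07118140e-01  7.07095112e-01 -4.06927362e-04 -5.21877025e-04]
```

View pics/side5.png

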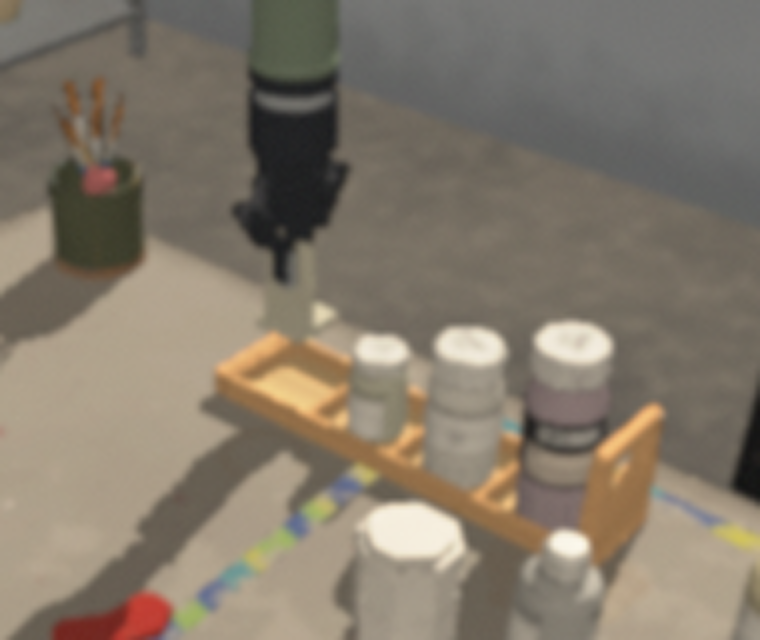

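The tile hangs upright at (295,290), over the empty low-end bay. I'll lower it.

Call:
{"fn": "jog_arm", "kwargs": {
  "targets": [
    [1, [0, 0, 8], 0],
    [1, [0, 0, 12], 0],
    [1, [0, 0, 12], 0],
    [1, [0, 0, 10], 0],
    [1, [0, 0, 8], 0],
    [1, [0, 0, 6], 0],
    [1, [0, 0, 5], 0],
    [1, [0, 0, 4], 0],
    [1, [0, 0, 2], 0],
    [1, [0, 0, 1], 0],
    [1, [0, 0, 0], 0],
    [1, [0, 0, 0], 0]
  ]
}}

```text
time_s: 28.18
position: [0.589, 0.1189, 0.0763]
tcp_rot: [0.707, 0.707, 0.0, 0.0]
contact_force: [-0.7, -1.0, -1.3]
opening: 0.009
grip_force: 58.6
```

Call:
{"fn": "jog_arm", "kwargs": {
  "targets": [
    [1, [0, 0, 1], 0],
    [1, [0, 0, 1], 0],
    [1, [0, 0, 1], 0],
    [1, [0, 0, 0], 0]
  ]
}}

```text
time_s: 28.52
position: [0.5889, 0.119, 0.0732]
tcp_rot: [0.707, 0.707, 0.0, 0.0]
contact_force: [0.3, 0.4, -0.8]
opening: 0.0093
grip_force: 58.6
```

Call:
{"fn": "jog_arm", "kwargs": {
  "targets": [
    [1, [0, 0, 1], 0],
    [1, [0, 0, 0], 0],
    [1, [0, 0, 0], 0]
  ]
}}

```text
time_s: 28.77
position: [0.589, 0.1191, 0.0731]
tcp_rot: [0.707, 0.707, 0.0, 0.0]
contact_force: [-1.5, 1.1, 5.1]
opening: 0.0091
grip_force: 59.6
```

Call:
{"fn": "jog_arm", "kwargs": {
  "targets": [
    [-1, [0, 0, 0], 0],
    [-1, [0, 0, 0], 0],
    [-1, [0, 0, 0], 0],
    [-1, [0, 0, 0], 0],
    [-1, [0, 0, 0], 0],
    [-1, [0, 0, 0], 0],
    [-1, [0, 0, -8], 0],
    [-1, [0, 0, -15], 0],
    [-1, [0, 0, -20], 0],
    [-1, [0, 0, -20], 0],
    [-1, [0, 0, -10], 0],
    [-1, [0, 0, 0], 0]
  ]
}}

```text
time_s: 29.77
position: [0.5903, 0.1192, 0.148]
tcp_rot: [0.707, 0.707, 0.002, 0.002]
contact_force: [0.9, -1.2, 1.0]
opening: 0.0855
grip_force: 0.0
```

Call:
{"fn": "jog_arm", "kwargs": {
  "targets": [
    [1, [0, 0, 0], 0],
    [1, [0, 0, 0], 0],
    [1, [0, 0, 0], 0],
    [1, [0, 0, 0], 0],
    [1, [0, 0, 0], 0],
    [1, [0, 0, 0], 0],
    [1, [0, 0, 0], 0],
    [1, [0, 0, 0], 0],
    [1, [0, 0, 0], 0],
    [1, [0, 0, 0], 0],
    [1, [0, 0, 0], 0],
    [1, [0, 0, 0], 0]
  ]
}}

```text
time_s: 30.77
position: [0.5888, 0.1189, 0.1451]
tcp_rot: [0.707, 0.707, 0.0, 0.0]
contact_force: [0.6, 0.1, -0.1]
opening: -0.0002
grip_force: 0.0
```

```bash
python3 - <<'E'
from h import *
C=np.ascontiguousarray
s=snap('side'); save('side6.png',s['pixels'][90:250,180:370],4)
P=cloud(s); z=P[...,2]; t=(z>.05)&(z<.098)&(abs(P[...,0]-.59)<.03)&(abs(P[...,1]-.118)<.035); q=P[t]; print(len(q),cv2.minAreaRect(C(q[:,:2]).astype(np.float32)),q[:,2].max())
t=manip.state(); print(t['position'],t['contact_force'],t['opening'])
E
```

```text
145 ((0.589824914932251, 0.12082565575838089), (0.018409354612231255, 0.05356164276599884), 4.987824440002441) 0.0978493365044959
[0.58874058 0.11893766 0.14505041] [ 0.32817598 -0.31493079 -0.96999552] -9.944273281463008e-05
```

View pics/side6.png

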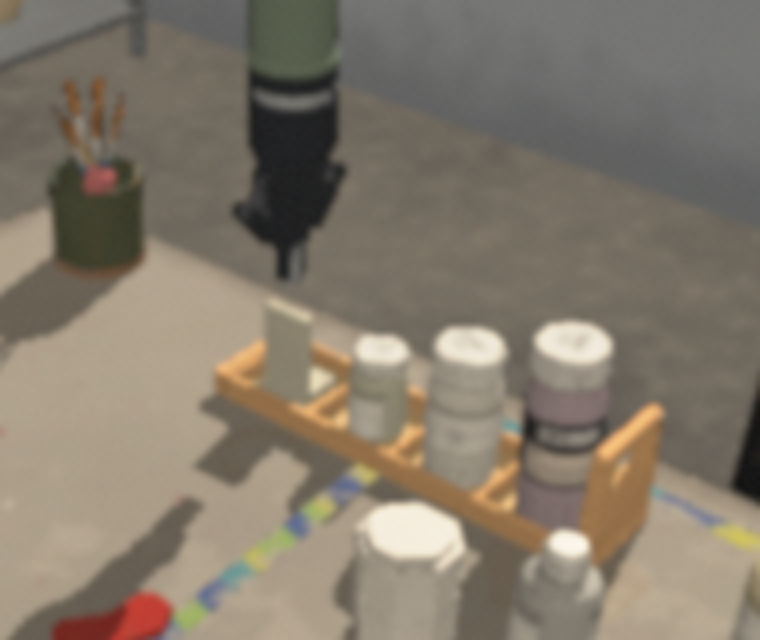

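The tile stands on its foot in the low-end bay at (290,350), with the shut fingertips directly above its top edge. I'll press it gently.

Call:
{"fn": "jog_arm", "kwargs": {
  "targets": [
    [1, [0, 0, 6], 0],
    [1, [0, 0, 8], 0],
    [1, [0, 0, 7], 0],
    [1, [0, 0, 4], 0],
    [1, [0, 0, 2], 0],
    [1, [0, 0, 1], 0],
    [1, [0, 0, 0], 0],
    [1, [0, 0, 0], 0]
  ]
}}

```text
time_s: 31.48
position: [0.5889, 0.119, 0.1171]
tcp_rot: [0.707, 0.707, 0.0, 0.0]
contact_force: [-0.4, 0.1, -0.4]
opening: -0.0
grip_force: 0.0
```

Call:
{"fn": "jog_arm", "kwargs": {
  "targets": [
    [1, [0, 0, 1], 0],
    [1, [0, 0, 1], 0],
    [1, [0, 0, 0], 0]
  ]
}}

```text
time_s: 31.73
position: [0.5887, 0.1189, 0.115]
tcp_rot: [0.707, 0.707, 0.0, -0.0]
contact_force: [0.4, -0.6, -0.8]
opening: -0.0
grip_force: 0.0
```

Call:
{"fn": "jog_arm", "kwargs": {
  "targets": [
    [1, [0, 0, 1], 0],
    [1, [0, 0, 0], 0],
    [1, [0, 0, 0], 0]
  ]
}}

```text
time_s: 31.98
position: [0.5889, 0.119, 0.1148]
tcp_rot: [0.707, 0.707, 0.0, 0.0]
contact_force: [-1.7, -0.8, 5.3]
opening: 0.0003
grip_force: 2.7
```

Call:
{"fn": "jog_arm", "kwargs": {
  "targets": [
    [1, [0, 0, 0.7], 0],
    [1, [0, 0, 0], 0],
    [1, [0, 0, 0], 0],
    [1, [0, 0, 0], 0]
  ]
}}

```text
time_s: 32.32
position: [0.5889, 0.119, 0.1147]
tcp_rot: [0.707, 0.708, 0.0, 0.0]
contact_force: [-3.0, -0.7, 9.3]
opening: -0.0001
grip_force: 4.5
```

It holds 9 N without moving. I'll lift off, back away and check.

Call:
{"fn": "jog_arm", "kwargs": {
  "targets": [
    [1, [0, 0, -5], 0],
    [1, [0, 0, -15], 0],
    [1, [0, 0, -25], 0],
    [1, [0, 0, -30], 0],
    [1, [0, 0, -30], 0],
    [1, [0, 0, -20], 0],
    [1, [10, -20, 0], 0],
    [1, [15, -30, 0], 0],
    [1, [15, -30, 0], 0],
    [1, [15, -30, 0], 0],
    [1, [10, -20, 0], 0],
    [1, [0, 0, 0], 0]
  ]
}}

```text
time_s: 33.32
position: [0.4548, 0.185, 0.2384]
tcp_rot: [0.706, 0.708, -0.001, -0.001]
contact_force: [0.4, -0.7, 0.4]
opening: 0.0002
grip_force: 0.0
```

```bash
python3 - <<'E'
from h import *
s=snap('side'); t=snap('top'); a=cv2.resize(s['pixels'][110:250,170:370],None,fx=2,fy=2); b=cv2.resize(t['pixels'][120:260,110:410],(600,280))
im=np.zeros((560,600,3),np.uint8); im[:280,:400]=a; im[280:]=b; save('fin.png',im)
t=manip.state(); print(t['position'],t['contact_force'],t['time_s'])
E
```

```text
[0.45852229 0.18410936 0.23862093] [ 0.6906842  -0.27491611 -0.51582293] 33.4167
```

View pics/fin.png

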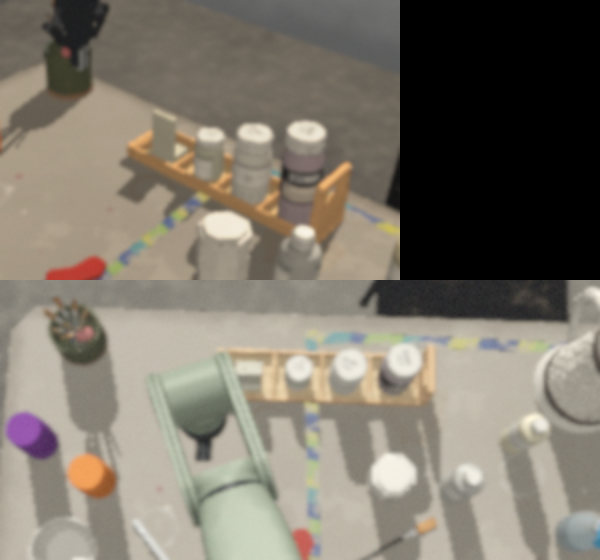

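Both views show the four things upright in order: tile (250,375), short (300,372), middle (350,370) and tall (402,365) next to the board. The pot and the bottles are untouched.

```bash
python3 -c "
from plant import manip
print(manip.sign_off())"
```

```text
the job is handed in; nothing more can be done
None
```

The caddy is packed and handed in at about 33 s: tall, middle and short jars in order from the high end board, and the tile in the last bay, where it did not move when pressed at about 9 N; the bottles and pot were left alone.

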